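Unlock the knife box and hold the latch open

TASK

Unlock the cooking class's knife box: take the red key from the key stand, push it all the way into the lock on top of the box (its pins are sticky, so rocking the key a little helps), and turn it a full quarter turn clockwise, as far as it goes. The lock springs back by itself, so finish with the key still gripped and held turned, the latch drawn back, so that the tutor can lift the lid. Leave the other two keys in the stand, and do not disturb the cutting board, food tubs, spatula or mug.

Things in the scene. Friction and masses are not known exactly. Their poses are not given: they have to be found in the camera images.
- red_key_head (a point): Centre of the red key's moulded head (34 mm wide along x, 12 thick along y, 36 tall); pinch it across the thickness. The key (55 g) starts upright in a slot of the stand, z up. From 18 to 26 mm below the point: brass neck and round collar (26 mm across; its flat underside is at -26 mm); then the blade, see red_key_tip.
- red_key_tip (a point): Lower end of the red key's blade, on its axis, 49 mm below the head's centre; same axes. Under the collar 11 mm of round shank (5 mm thick), then 12 mm of flat bit, 16 mm wide along x and 4 thick along y, tapering over the last 5 mm. It fits the lock either way round (half turn).
- knife_box: Grey steel knife box, 220 x 340 x 100 mm, fixed; origin at the centre of its underside, z up. Along its -x edge a fixed deck carries the steel lock case (62 x 84 mm, 34 tall); beyond it (+x) the clear lid with the latch keeper, 28 mm high, lower than the case.
- keyhole (a point): Centre of the keyhole (red ring round it), on the lock case's top face, 134 mm above the table; z up, x along the slot. Slot 18.5 x 6.5 mm, flared at 45 degrees over the top 3 mm. Key home: collar on the case, tip 23 mm deep. Two sprung pins resist between 13 and 18 mm depth, up to about 10 N. The key turns only when deeper than about 20 mm; it is trapped while turned.
- lock (a joint): Angle of the lock's plug, rad: 0 at rest (plug slot in line with the keyhole), grows clockwise seen from above to the stop at 1.5; a spring turns it back (about 0.03 Nm at the start, 0.1 Nm at the stop). The key has about 0.16 rad of play in it.
- latch (a joint): Withdrawal of the brass latch bolt from the lid's keeper, m: 0 shot, 0.018 with the key turned to the stop; driven by the lock (0.012 m per rad).
- key_stand: Wooden key stand, fixed, 48 x 164 x 50 mm, origin at the centre of its underside, z up; three slots in a row along y, at -54, 0 and +54 mm, hold the keys with their collars on the top face and their heads' width along the row.
- blue_key_head (a point): Centre of the head of the blue key, same size as the red one, in another slot of the stand. To be left there.
- yellow_key_head (a point): Centre of the head of the yellow key, same size as the red one, in another slot of the stand. To be left there.
- cutting_board: White cutting board 250 x 170 x 9 mm lying flat with a courgette on it (60 mm high in all); origin at the centre of its underside. To be left alone.
- food_tubs: Two stacked food tubs with green lids, 178 x 128 x 132 mm in all, at the right; origin at the centre of the underside. To be left alone.
- spatula: Spatula with red handle, 290 mm long along its x, 20 mm high, lying near the robot; origin at its middle on the table. To be left alone.
- mug: White mug, 76 mm across, 85 mm tall, handle at +y, near the robot; origin at the centre of its underside. To be left alone.

How it is judged:
On the way, in this order (a step that is already met when the one before it is completed fails the run):
1. the red key is lifted out of the stand in the gripper (z of red_key_tip in the frame of key_stand above 0.055 m and contact force between the fingers and red_key above 1 N), for 0.1 s.
2. the red key is fully home in the lock, not yet turned (horizontal distance between red_key_tip and keyhole below 0.003 m and z of red_key_tip in the frame of keyhole below -0.0195 m and angle between red_key_head's own z axis and vertical below 0.12 rad and value of joint lock below 0.5 rad), for 0.05 s.
3. the key is turned a quarter and the latch drawn back (value of joint lock above 1.3 rad and value of joint latch above 0.015 m), for 0.2 s.
At the end, for the whole second after the job is handed in: The red key, upright, is home in the lock (tip 18.5 mm or more deep, within 3 mm of the axis), gripped, and held turned 1.25 rad or more with the latch drawn back 14.5 mm or more; the other keys within 15 mm of their start, board, tubs, spatula and mug within 40 mm (value of joint lock above 1.25 rad and value of joint latch above 0.0145 m and horizontal distance between red_key_tip and keyhole below 0.003 m and z of red_key_tip in the frame of keyhole below -0.0185 m and angle between red_key_head's own z axis and vertical below 0.15 rad and contact force between the fingers and red_key above 1 N and distance of each of blue_key_head, yellow_key_head from where it was at the start of the episode below 0.015 m and distance of each of cutting_board, food_tubs, spatula, mug from where it was at the start of the episode below 0.04 m); the arm keeps its last pose, push and grip.
It fails at once if the blue or yellow key is taken out of the stand or shoved about (distance of any of blue_key_head, yellow_key_head from where it was at the start of the episode above 0.015 m).
It fails at once if the cutting board, food tubs, spatula or mug is displaced (distance of any of cutting_board, food_tubs, spatula, mug from where it was at the start of the episode above 0.04 m).
It also fails if it takes over 56 s, if anything falls off the work surface, if the arm or the gripper's body presses on something with over 40 N, if the wrist force passes 120 N, or if a joint passes its speed limit or range.

ROBOT

A 6-joint arm with a two-finger parallel gripper is mounted at the origin on the work surface. World frame = base frame: x ahead of the robot, y to its left, z up, the work surface at z = 0. Lengths are in m, angles in rad, forces in N, time in s.
With the tool pointing down it reaches from about 0.35 to 0.775 m from the base axis. Payload 7.3 kg.
Tool frame: the origin (TCP) lies between the finger pads; the fingertips stand 8 mm ahead of it and the grasp point (between the pads) lies 11 mm behind it (robot.nose_length is the distance from the TCP to the fingertips, in m); z points along the fingers, y is the line along which they close (so a half turn about z gives the same grasp; the last joint's range is limited). The gripper opens to 92 mm and grips with 3 to 60 N. Pads are 19 mm wide; open, the fingers measure 130 mm over their backs; the gripper's body (75 mm by 190 mm) begins 47 mm behind the grasp point.
Start: joints at [1.192, 0.342, 1.524, -0, 1.275, -0.146], TCP at [0.121, 0.511, 0.235] pointing down, gripper open.
Joint ranges: [-2.53, 2.53], [-0.77, 2.02], [0.04, 2.7], [-1, 4.14], [0.28, 2.66], [-3.11, 3.11]. Speed limits (rad/s): [2.57, 2.57, 3.14, 3.14, 3.14, 3.14].

INTERFACE

Orientations are given as [roll, pitch, yaw] about the fixed x, y, z axes, in that order (R = Rz(yaw) Ry(pitch) Rx(roll)).
In Python, from cell import robot gives the robot as it stands. The module is installed in compiled form; this text tells all that it offers.
- The arm moves only by the shell command python3 -m jog 'ROWS' [FORCE]. ROWS is JSON, a list that holds one entry, the list of rows, each a list of 5 numbers: the gripper's target within -1 to 1 (fully open at 1, half-way at 0, shut at -1), then the shift along the tool's x, y, z in m, then the turn about the tool's z in rad. A call has 1 to 5 rows; each row is the pose to reach, as a shift and turn from the pose commanded when the call began, along the tool's axes at that moment; what a row does not reach only later rows make up. A row lasts 1/12 s, in which the tool goes at most 41.7 mm and 7.16 degrees, less where a joint would pass 70% of its speed; a pose out of reach is approached as far as the arm can. A call with a gripper value outside its range is refused whole. The fingers move at their own pace and stop on an object; FORCE is the grip in N (left out, the last holds). Time passes only in rows, so rows that repeat a pose let the fingers close. It gives the time, the measured TCP pose, the force, the opening and the grip force at its end, in the units of the state.
- robot.observe(): the state, without advancing time (a new reading comes with each control period).
- robot.read_camera(name): name is "side" or "top"; returns the picture (480x640x3 uint8, red, green, blue); there is no depth.
- robot.camera_model(name): a dict with "camera_matrix" (3x3 intrinsics, pixels), "dist_coeffs" ([k1, k2, p1, p2, k3] as OpenCV has them; the pictures are not rectified), "position" and "attitude" of the camera in the world. Camera axes: x right, y down, z forward; pixel columns grow to the right and rows downward; lengths in m; the calibration is good to about 2 mm. A picture is of the moment at which its call begins. camera_model takes no time and is no camera call.
- robot.hand_in(): hands the job in; it is judged then, once.
The state is a dict: "time": time; "qpos": joint angles; "qvel": joint speeds; "joint_efforts": joint torques, N m; "tool_pos": TCP position; "tool_rot": TCP orientation; "contact_force": force on the tool from outside, world axes, zero at the start; "torque": the same for the moment, N m; "opening": finger opening in m; "grip_force": force on a finger pad.
Only numpy, scipy, OpenCV 4.12 (cv2) and the standard library are available. Lean on these libraries where they do the work, as an engineer would, in place of code of your own. Each camera call takes 0.05 s, during which the arm holds its last target. There are 200 camera calls.

## Working session

There is one attempt and no reset: what is moved stays moved. The work goes in short steps, Python scripts to look and compute and a shell command to move; the robot and the scene stay as the last step left them, time stands still between calls to the robot, and variables do not carry over. Pictures are saved under pics/ and viewed, at most 10 in all, crops included, and the job is handed in when it is done.

```bash
mkdir -p pics; python3 - <<'E'
from cell import robot
import cv2
print(robot.observe())
for n in("side","top"):
    cv2.imwrite(f"pics/{n}0.png",robot.read_camera(n)[:,:,::-1]); print(robot.camera_model(n))
E
```

```text
{'time': 0.0, 'qpos': array([ 1.19198792e+00,  3.42692002e-01,  1.52503054e+00, -1.08287864e-05,
        1.27540958e+00, -1.46000771e-01]), 'qvel': array([-0.00036008, -0.00022996, -0.0002197 ,  0.00093184,  0.00078157,
       -0.00088194]), 'joint_efforts': array([ 2.37652013e-03, -4.31236947e+01, -2.44220996e+01,  7.18819303e-02,
        5.60354919e-02, -1.42009303e-04]), 'tool_pos': array([0.12095316, 0.51046008, 0.23405619]), 'tool_rot': array([-3.14006806e+00, -2.13721287e-04,  2.90878801e+00]), 'contact_force': array([-0.68086238,  0.29610825, -0.58783233]), 'torque': array([-0.03214598, -0.01005406,  0.00887665]), 'grip_force': 0.0, 'opening': 0.09195253662934304}
{'camera_matrix': array([[543.10411336,   0.        , 330.80931569],
       [  0.        , 543.10411336, 234.12646892],
       [  0.        ,   0.        ,   1.        ]]), 'dist_coeffs': array([-0.05255647,  0.        ,  0.        ,  0.        ,  0.        ]), 'position': array([-0.01321145, -0.99261127,  0.79522044]), 'attitude': array([-2.15752909,  0.00976325, -0.54163877])}
{'camera_matrix': array([[488.15685169,   0.        , 306.40953711],
       [  0.        , 488.15685169, 235.41532538],
       [  0.        ,   0.        ,   1.        ]]), 'dist_coeffs': array([-0.05023217,  0.        ,  0.        ,  0.        ,  0.        ]), 'position': array([ 0.317081  , -0.07678718,  1.13866274]), 'attitude': array([-2.9696157 ,  0.00360528, -1.5673387 ])}
```

View pics/top0.png

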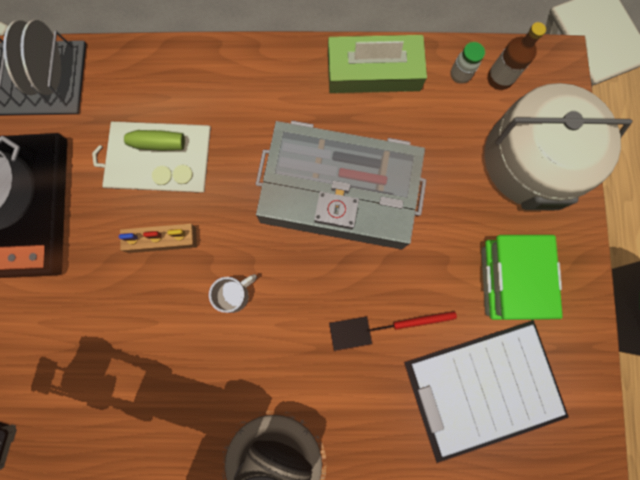

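View pics/side0.png

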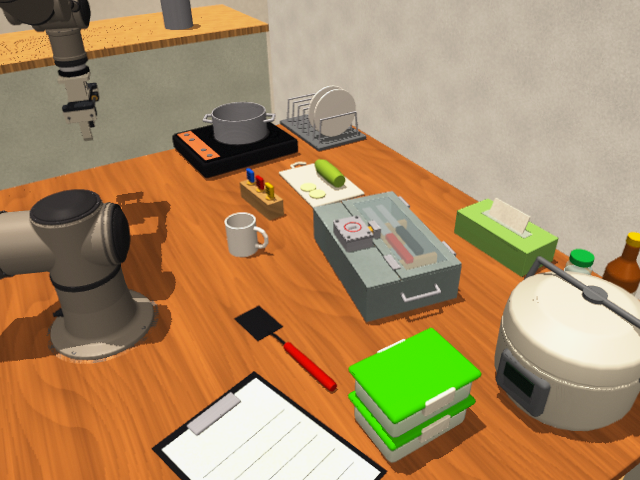

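Top: red key at about (151,234), between blue (127,237) and yellow (177,232). The lock's red ring is at about (337,209). Side: keys at about (260,183), ring at about (353,228).

```bash
cat > h.py <<'E'
import numpy as np, cv2
from cell import robot
from scipy.spatial.transform import Rotation as Ro
def ray(n,uv):
    m=robot.camera_model(n); p=cv2.undistortPoints(np.array([[uv]],float),m["camera_matrix"],m["dist_coeffs"])[0,0]
    return m["position"],Ro.from_euler("xyz",m["attitude"]).apply([p[0],p[1],1])
def at_z(n,uv,z):
    o,d=ray(n,uv); return o+d*(z-o[2])/d[2]
def tri(uvs):  # dict name->uv ; least squares
    A=0;b=0;L=[]
    for n,uv in uvs.items():
        o,d=ray(n,uv); d=d/np.linalg.norm(d); P=np.eye(3)-np.outer(d,d); A=A+P; b=b+P@o; L.append((o,P))
    x=np.linalg.solve(A,b); return x,[np.linalg.norm(P@(x-o)) for o,P in L]
def proj(n,X):
    m=robot.camera_model(n); R=Ro.from_euler("xyz",m["attitude"]).as_matrix()
    return cv2.projectPoints(((np.atleast_2d(X)-m["position"])@R),np.zeros(3),np.zeros(3),m["camera_matrix"],m["dist_coeffs"])[0][:,0]
E
python3 - <<'E'
from h import *
S=cv2.imread("pics/side0.png");T=cv2.imread("pics/top0.png")
def mask(im,c,x0,y0,x1,y1):
    h=cv2.cvtColor(im,cv2.COLOR_BGR2HSV).astype(int);H,s,v=h[...,0],h[...,1],h[...,2]
    k={"red":((H<5)|(H>172))&(s>170),"blue":(abs(H-118)<12)&(s>120),"yel":(abs(H-28)<6)&(s>170)}[c]
    m=np.zeros(k.shape,bool);m[y0:y1,x0:x1]=k[y0:y1,x0:x1];return m
for n,im,B in(("top",T,(115,222,195,250)),("side",S,(235,160,290,210))):
    for c in("blue","red","yel"):
        y,x=np.nonzero(mask(im,c,*B));r=cv2.minAreaRect(np.c_[x,y].astype(np.float32)); print(n,c,len(x),x.mean(),y.mean(),r, x.min(),x.max(),y.min(),y.max())
for n,im,B in(("top",T,(322,195,352,222)),("side",S,(335,215,375,242))):
    y,x=np.nonzero(mask(im,"red",*B)); print(n,len(x),cv2.fitEllipse(np.c_[x,y].astype(np.float32)),x.min(),x.max(),y.min(),y.max())
f=lambda im,x,y,w,h,k:cv2.resize(im[y:y+h,x:x+w],None,fx=k,fy=k,interpolation=cv2.INTER_NEAREST)
a=np.hstack([f(T,110,215,100,50,4),f(T,300,185,80,50,4)[:, :320]]);b=np.hstack([f(S,225,155,80,70,4),f(S,325,205,80,70,4)])
c=np.zeros((480,720,3),np.uint8);c[:200]=a;c[200:,:640]=b;cv2.imwrite("pics/z.png",c)
E
```

```text
top blue 50 126.12 235.74 ((126.0, 236.0), (4.0, 12.0), 90.0) 120 132 234 238
top red 56 150.41071428571428 233.875 ((150.5, 234.0), (4.0, 13.0), 90.0) 144 157 232 236
top yel 33 173.9090909090909 231.63636363636363 ((174.02308654785156, 231.68463134765625), (2.604729175567627, 12.03136920928955), 82.87498474121094) 168 180 230 233
side blue 76 250.06578947368422 174.3684210526316 ((250.28846740722656, 174.4423065185547), (13.924245834350586, 6.275716304779053), 78.69007110595703) 246 253 168 181
side red 71 259.63380281690144 181.74647887323943 ((259.64862060546875, 181.8918914794922), (12.823122024536133, 5.918363571166992), 80.53767395019531) 256 263 176 188
side yel 28 269.14285714285717 186.21428571428572 ((269.6769104003906, 188.8153839111328), (13.682104110717773, 5.963993549346924), 74.74488067626953) 265 273 183 195Traceback (most recent call last):
  File "<stdin>", line 11, in <module>
cv2.error: OpenCV(4.12.0) /io/opencv/modules/imgproc/src/shapedescr.cpp:361: error: (-201:Incorrect size of input array) There should be at least 5 points to fit the ellipse in function 'fitEllipseNoDirect'
```

```bash
python3 - <<'E'
from h import *
S=cv2.imread("pics/side0.png");T=cv2.imread("pics/top0.png")
for n,im,B in(("top",T,(322,195,352,222)),("side",S,(335,215,375,242))):
    h=cv2.cvtColor(im,cv2.COLOR_BGR2HSV).astype(int);k=((h[...,0]<8)|(h[...,0]>168))&(h[...,1]>70)
    m=np.zeros(k.shape,bool);x0,y0,x1,y1=B;m[y0:y1,x0:x1]=k[y0:y1,x0:x1];y,x=np.nonzero(m);print(n,len(x),x.min(),x.max(),y.min(),y.max())
    if len(x)>5:print(cv2.fitEllipse(np.c_[x,y].astype(np.float32)))
f=lambda im,x,y,w,h,k:cv2.resize(im[y:y+h,x:x+w],None,fx=k,fy=k,interpolation=cv2.INTER_NEAREST)
a=np.hstack([f(T,112,217,90,40,4),f(T,315,190,45,40,8)[:160*2:2*1, :] if 0 else f(T,315,190,50,40,4)]);
c=np.zeros((600,800,3),np.uint8)
def put(i,x,y):c[y:y+i.shape[0],x:x+i.shape[1]]=i
put(f(T,112,217,90,40,5),0,0);put(f(T,314,190,48,40,7),455,0);put(f(S,235,160,60,60,6),0,230);put(f(S,325,208,56,46,7),390,285)
cv2.imwrite("pics/z.png",c)
E
```

```text
top 77 327 345 200 217
((336.22589111328125, 208.5537567138672), (17.142370223999023, 17.575292587280273), 95.05644989013672)
side 56 344 361 222 231
((352.48004150390625, 226.5464324951172), (9.108053207397461, 16.60919952392578), 91.57102966308594)Traceback (most recent call last):
  File "<stdin>", line 11, in <module>
  File "<stdin>", line 10, in put
ValueError: could not broadcast input array from shape (322,392,3) into shape (315,392,3)
```

```bash
python3 - <<'E'
from h import *
S=cv2.imread("pics/side0.png");T=cv2.imread("pics/top0.png")
f=lambda im,x,y,w,h,k:cv2.resize(im[y:y+h,x:x+w],None,fx=k,fy=k,interpolation=cv2.INTER_NEAREST)
c=np.zeros((600,800,3),np.uint8)
def put(i,x,y):c[y:y+i.shape[0],x:x+i.shape[1]]=i
put(f(T,112,217,90,40,5),0,0);put(f(T,314,190,48,40,7),455,0);put(f(S,235,160,60,60,6),0,230);put(f(S,325,208,56,44,7),390,285)
cv2.imwrite("pics/z.png",c)
k,e=tri({"top":(336.2,208.55),"side":(352.5,226.55)});print("keyhole",k,e,at_z("top",(336.2,208.55),.134),at_z("side",(352.5,226.55),.134))
for n,a,b in(("blue",(126.1,235.7),(250.07,174.4)),("red",(150.4,233.9),(259.6,181.75)),("yel",(173.9,231.6),(269.5,188.5))):
    print(n,*tri({"top":a,"side":b}),at_z("top",a,.094))
# box edges by hand
for nm,u,z in(("front top L",(258,219),.1),("front top R",(411,243),.1),("back L",(275,125),.1),("back R",(424,150),.1)):print(nm,at_z("top",u,z))
E
```

```text
keyhole [ 0.55041563 -0.13569507  0.13352952] [np.float64(0.0011122278019440157), np.float64(0.0011122278019440582)] [ 0.54926449 -0.13520034  0.134     ] [ 0.55121434 -0.13642844  0.134     ]
blue [0.50096921 0.32942781 0.07496723] [np.float64(0.0009861237271379763), np.float64(0.0009861237271382274)] [0.49676753 0.32248832 0.094     ]
red [0.50561561 0.27492497 0.07425013] [np.float64(0.0013004659361601444), np.float64(0.0013004659361601396)] [0.5009161  0.26883479 0.094     ]
yel [0.51089243 0.22183813 0.07573055] [np.float64(0.0015134379034418158), np.float64(0.0015134379034418685)] [0.50616112 0.21721807 0.094     ]
front top L [0.53340401 0.03296281 0.1       ]
front top R [ 0.4815093  -0.29808944  0.1       ]
back L [ 7.49990829e-01 -7.15650663e-04  1.00000000e-01]
back R [ 0.69203421 -0.33463609  0.1       ]
```

View pics/z.png

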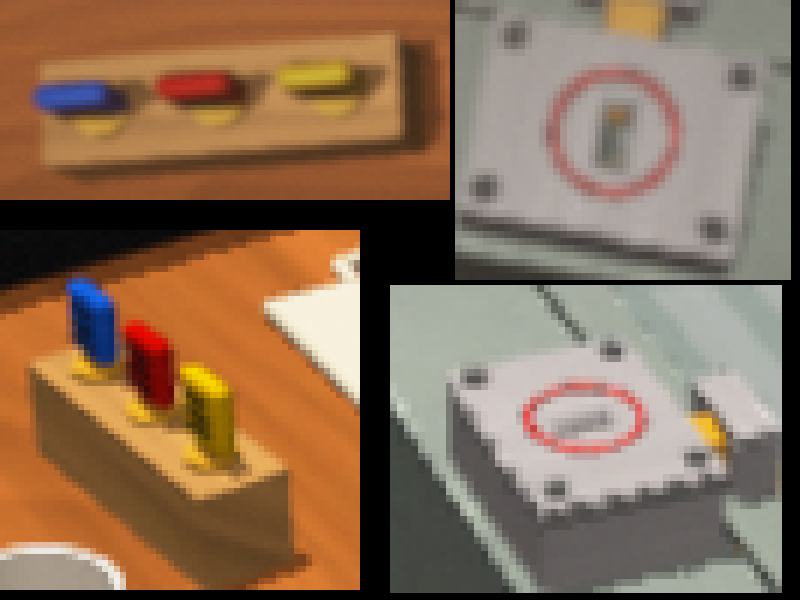

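```bash
cat >> h.py <<'E'
def to(p,yaw):
    s=robot.observe(); R=Ro.from_euler("xyz",s["tool_rot"]); d=R.inv().apply(np.array(p)-s["tool_pos"])
    t=-(yaw-s["tool_rot"][2]); print("delta",d.round(4),"turn",round((t+np.pi)%(2*np.pi)-np.pi,3))
E
python3 - <<'E'
from h import *
to((.5058,.2755,.16),1.663)
q=[at_z("top",(314+u/7-.5,190+v/7-.5),.134) for u,v in((514,33),(741,76),(483,186),(713,228))]
c=sum(q)/4; print(c,q[0]-q[1],q[2]-q[3],q[0]-q[2],q[1]-q[3])
E
```

```text
delta [-0.4287 -0.1398  0.0743] turn 1.246
[ 0.55063388 -0.272249    0.134     ] [0.01313018 0.06858257 0.        ] [0.01265598 0.06894551 0.        ] [ 0.04745756 -0.01056508  0.        ] [ 0.04698336 -0.01020214  0.        ]
```

```bash
python3 -m jog '[[[1,-0.035,-0.012,0,0.12],[1,-0.075,-0.024,0,0.24],[1,-0.11,-0.036,0,0.36],[1,-0.145,-0.048,0,0.48],[1,-0.18,-0.06,0,0.6]]]' 20; python3 -c "
from h import *
to((.5058,.2755,.16),1.663)"
```

```text
time: 0.52
tool_pos: [0.2834, 0.4097, 0.2345]
tool_rot: [-3.141, -0.0, 2.303]
contact_force: [0.3, 1.7, 1.0]
opening: 0.092
grip_force: 0.0
delta [-0.2485  0.0756  0.0744] turn 0.64
```

```bash
python3 -m jog '[[[1,-0.035,0.01,0.01,0.12],[1,-0.07,0.02,0.02,0.24],[1,-0.1,0.03,0.03,0.36],[1,-0.14,0.04,0.04,0.48],[1,-0.18,0.053,0.04,0.6]]]';python3 - <<'E'
from h import *
to((.5058,.2755,.16),1.663)
q=[at_z("top",(314+(u-455)/7-.5,190+v/7-.5),.134) for u,v in((514,33),(741,76),(483,186),(713,228))]
c=sum(q)/4; print(c); print([np.arctan2(-d[0],d[1]) for d in(q[0]-q[1],q[2]-q[3])],[np.arctan2(d[1],d[0]) for d in(q[0]-q[2],q[1]-q[3])])
E
```

```text
time: 0.93
tool_pos: [0.4416, 0.3122, 0.1925]
tool_rot: [-3.137, 0.001, 1.703]
contact_force: [0.2, 1.2, 0.5]
opening: 0.0918
grip_force: 0.0
delta [-0.0448  0.059   0.0323] turn 0.04
[ 0.55017394 -0.13484769  0.134     ]
[np.float64(-0.18992205098048526), np.float64(-0.18172159217327782)] [np.float64(-0.19610368270959416), np.float64(-0.19063810365984007)]
```

```bash
python3 -m jog '[[[1,-0.015,0.03,0.01,0.02],[1,-0.03,0.059,0.02,0.04],[1,-0.044,0.059,0.03,0.04],[1,-0.044,0.059,0.03,0.04],[1,-0.044,0.059,0.03,0.04]]]';python3 - <<'E'
from h import *
to((.5058,.2755,.069),1.663)
S=robot.read_camera("side")[:,:,::-1];T=robot.read_camera("top")[:,:,::-1]
cv2.imwrite("pics/a.png",np.hstack([cv2.resize(T[180:280,90:230],None,fx=3,fy=3),cv2.resize(S[100:220,210:330],None,fx=2.5,fy=2.5)]))
E
```

```text
time: 1.35
tool_pos: [0.5058, 0.2779, 0.1637]
tool_rot: [-3.139, 0.0, 1.667]
contact_force: [-0.4, -0.4, 0.9]
opening: 0.0917
grip_force: 0.0
delta [-0.0023  0.0001  0.0947] turn 0.004
```

View pics/a.png

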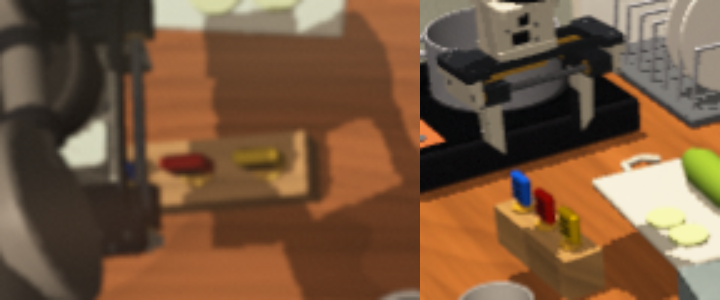

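The open fingers stand astride the red key: in the side crop the tips are at about (500,150) and (585,130), and the key is below at (545,205). Descending.

```bash
python3 -m jog '[[[1,-0.002,0,0.025,0],[1,-0.002,0,0.05,0],[1,-0.002,0,0.075,0],[1,-0.002,0,0.09,0],[1,-0.002,0,0.095,0]]]' && python3 -m jog '[[[-0.4,0,0,0,0],[-0.9,0,0,0,0],[-1,0,0,0,0],[-1,0,0,0,0],[-1,0,0,0,0]]]' 20; python3 -m jog '[[[-1,0,0,0,0],[-1,0,0,0,0],[-1,0,0,0,0]]]' 40
```

```text
time: 1.87
tool_pos: [0.5045, 0.2773, 0.0681]
tool_rot: [-3.139, 0.001, 1.671]
contact_force: [0.0, -0.8, 0.2]
opening: 0.0918
grip_force: 0.0
time: 2.28
tool_pos: [0.5069, 0.2769, 0.0709]
tool_rot: [3.14, -0.001, 1.669]
contact_force: [0.4, -0.8, 0.8]
opening: 0.0626
grip_force: 0.0
time: 2.53
tool_pos: [0.5065, 0.2765, 0.0699]
tool_rot: [3.141, -0.0, 1.669]
contact_force: [-0.6, -0.1, -0.2]
opening: 0.0431
grip_force: 0.0
```

```bash
python3 -m jog '[[[-1,0,0,0,0],[-1,0,0,0,0],[-1,0,0,0,0],[-1,0,0,0,0],[-1,0,0,0,0]]]' 40; python3 -m jog '[[[-1,0,0,0,0],[-1,0,0,0,0],[-1,0,0,0,0],[-1,0,0,0,0],[-1,0,0,0,0]]]' 40
```

```text
time: 2.95
tool_pos: [0.5027, 0.2761, 0.0692]
tool_rot: [-3.133, 0.001, 1.669]
contact_force: [-6.4, -0.8, 3.3]
opening: 0.0116
grip_force: 40.0
time: 3.37
tool_pos: [0.5028, 0.2761, 0.0691]
tool_rot: [-3.133, 0.001, 1.669]
contact_force: [-11.0, -0.6, 4.4]
opening: 0.0119
grip_force: 40.0
```

```bash
python3 -m jog '[[[-1,0,-0.001,0,0],[-1,0,-0.003,0,0],[-1,0,-0.003,0,0]]]' ; python3 -m jog '[[[-1,0,0,-0.006,0],[-1,0,0,-0.015,0],[-1,0,0,-0.03,0],[-1,0,0,-0.045,0],[-1,0,0,-0.06,0]]]'
```

```text
time: 3.62
tool_pos: [0.5024, 0.2761, 0.0693]
tool_rot: [-3.14, 0.0, 1.669]
contact_force: [-3.3, 0.4, 0.2]
opening: 0.0118
grip_force: 40.0
time: 4.03
tool_pos: [0.5045, 0.2764, 0.1316]
tool_rot: [3.139, -0.001, 1.669]
contact_force: [0.6, 0.8, -0.4]
opening: 0.0118
grip_force: 40.0
```

```bash
python3 -m jog '[[[-1,0,0,-0.03,0],[-1,0,0,-0.06,0],[-1,0,0,-0.08,-0.08],[-1,-0.03,0,-0.08,-0.18],[-1,-0.06,0,-0.08,-0.28]]]'; python3 -c "
from h import *
to((.550,-.135,.211),2.962)"
```

```text
time: 4.45
tool_pos: [0.5108, 0.2172, 0.2129]
tool_rot: [3.135, 0.001, 1.956]
contact_force: [0.2, -0.7, -2.1]
opening: 0.012
grip_force: 40.0
delta [-0.3411 -0.0962  0.0015] turn -1.006
```

```bash
python3 -m jog '[[[-1,-0.035,-0.01,0,-0.1],[-1,-0.07,-0.02,0,-0.22],[-1,-0.105,-0.03,0,-0.34],[-1,-0.14,-0.04,0,-0.45],[-1,-0.175,-0.05,0,-0.55]]]'; python3 -c "
from h import *
to((.550,-.135,.211),2.962)"
```

```text
time: 4.87
tool_pos: [0.5282, 0.0336, 0.2113]
tool_rot: [3.14, 0.003, 2.505]
contact_force: [1.0, -0.9, -0.6]
opening: 0.012
grip_force: 40.0
delta [-0.1178 -0.1226  0.0004] turn -0.457
```

```bash
python3 -m jog '[[[-1,-0.025,-0.025,0,-0.1],[-1,-0.05,-0.05,0,-0.2],[-1,-0.075,-0.08,0,-0.31],[-1,-0.1,-0.11,0,-0.42],[-1,-0.117,-0.122,0,-0.457]]]';python3 -m jog '[[[-1,0,0,0,0],[-1,0,0,0,0],[-1,0,0,0,0]]]'; python3 - <<'E'
from h import *
to((.550,-.135,.211),2.962)
S=robot.read_camera("side")[:,:,::-1];T=robot.read_camera("top")[:,:,::-1]
cv2.imwrite("pics/s1.png",S);cv2.imwrite("pics/t1.png",T)
c=np.hstack([cv2.resize(T[165:245,295:375],None,fx=5,fy=5),cv2.resize(S[170:250,310:390],None,fx=5,fy=5)])
cv2.imwrite("pics/b.png",c)
E
```

```text
time: 5.28
tool_pos: [0.5481, -0.1371, 0.2112]
tool_rot: [-3.139, 0.003, 2.959]
contact_force: [0.5, 0.4, -0.9]
opening: 0.0117
grip_force: 40.0
time: 5.53
tool_pos: [0.5481, -0.132, 0.2104]
tool_rot: [3.141, 0.001, 2.955]
contact_force: [-0.5, 0.1, -1.3]
opening: 0.0118
grip_force: 40.0
delta [-0.0024 -0.0026 -0.0006] turn -0.007
```

View pics/b.png

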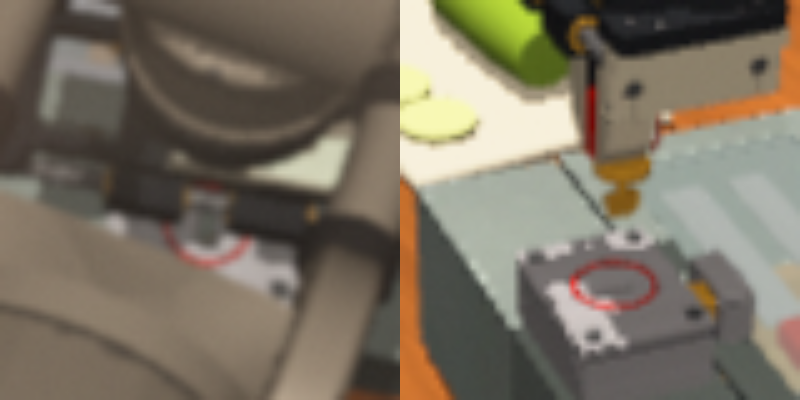

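```bash
python3 - <<'E'
from h import *
s=robot.observe();p=s["tool_pos"];print(p,s["tool_rot"])
R=Ro.from_euler("xyz",s["tool_rot"]).as_matrix()
for z in(.015,.042):print(z,[ (a,proj("side",p+R@[a,0,z]).round(1)[0].tolist()) for a in(-.003,0,.003)])
print("hole",proj("side",[.5503,-.1357,.134]))
S=cv2.imread("pics/s1.png").astype(int)
h=cv2.cvtColor(S.astype(np.uint8),cv2.COLOR_BGR2HSV)
for y in range(200,216):
    b=[x for x in range(344,366) if abs(int(h[y,x,0])-20)<8 and h[y,x,1]>140]; print(y,b[0] if b else None,b[-1] if b else None,len(b))
E
```

```text
[ 0.54802295 -0.13119637  0.21022115] [3.14139162e+00 6.76061114e-04 2.95669503e+00]
0.015 [(-0.003, [351.6, 202.1]), (0, [350.3, 202.3]), (0.003, [349.0, 202.6])]
0.042 [(-0.003, [351.5, 212.6]), (0, [350.2, 212.9]), (0.003, [348.9, 213.1])]
hole [[351.98149966 226.51731778]]
200 None None 0
201 357 358 2
202 352 359 8
203 349 359 11
204 349 359 11
205 350 358 9
206 353 355 3
207 354 354 1
208 353 356 4
209 351 357 7
210 351 357 7
211 352 356 5
212 352 355 4
213 None None 0
214 None None 0
215 None None 0
```

```bash
python3 -m jog '[[[-1,0,0,0,0],[-1,0,0,0,0],[-1,0,0,0,0],[-1,0,0,0,0],[-1,0,0,0,0]]]'; python3 - <<'E'
from h import *
for i in range(4):
    print(robot.observe()["tool_pos"].round(4))
    S=robot.read_camera("side")[:,:,::-1].copy();h=cv2.cvtColor(S,cv2.COLOR_BGR2HSV)
    m=(abs(h[...,0].astype(int)-20)<8)&(h[...,1]>140)
    for a,b in((202,206),(208,213)):
        y,x=np.nonzero(m[a:b,344:366]);print(x.mean()+344,y.mean()+a,end=' ')
    print(robot.observe()["tool_pos"].round(4))
cv2.imwrite("pics/s2.png",S)
E
```

```text
time: 6.05
tool_pos: [0.548, -0.1321, 0.2097]
tool_rot: [3.142, 0.0, 2.956]
contact_force: [-0.6, -0.0, -0.6]
opening: 0.0118
grip_force: 40.0
[ 0.548  -0.1321  0.2097]
354.4054054054054 203.6216216216216 354.0 209.92592592592592 [ 0.548  -0.1322  0.2097]
[ 0.548  -0.1322  0.2097]
354.4054054054054 203.6216216216216 354.2307692307692 210.1153846153846 [ 0.548  -0.1323  0.2097]
[ 0.548  -0.1323  0.2097]
354.4054054054054 203.6216216216216 354.2307692307692 210.1153846153846 [ 0.5479 -0.1323  0.2097]
[ 0.5479 -0.1323  0.2097]
354.4054054054054 203.6216216216216 354.2307692307692 210.1153846153846 [ 0.5479 -0.1323  0.2097]
```

```bash
python3 - <<'E'
from h import *
T=cv2.imread("pics/t1.png");S=cv2.imread("pics/s2.png")
c=np.hstack([cv2.resize(cv2.convertScaleAbs(T[190:230,315:360],alpha=1.5),None,fx=10,fy=10,interpolation=2),cv2.resize(cv2.convertScaleAbs(S[175:235,335:370][10:50],alpha=1.2),None,fx=10,fy=10,interpolation=2)])
cv2.imwrite("pics/c.png",c);print(c.shape)
print(proj("top",[[.548,-.1323,.168],[.548,-.1323,.21]]))
E
```

```text
(400, 800, 3)
[[335.72372659 205.39639704]
 [336.91494392 200.42208475]]
```

View pics/c.png

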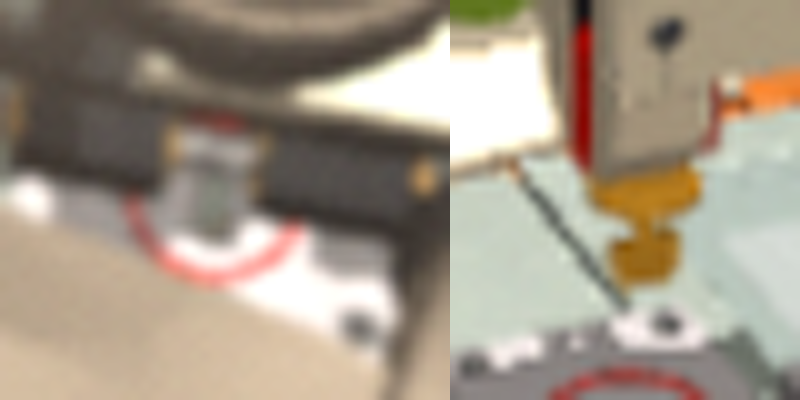

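The bit is centred at side column about 354.2 and the ring at 352.5, so it has to go about 3.7 mm to the left in the side image. In the top view the head sits about 1.7 px left of the axis, about 3.3 mm towards +y. Correcting both and lowering to just above the lock.

```bash
python3 -m jog '[[[-1,0.003,-0.002,0.005,0],[-1,0.0053,-0.0043,0.012,0],[-1,0.0053,-0.0043,0.02,0],[-1,0.0053,-0.0043,0.024,0],[-1,0.0053,-0.0043,0.024,0]]]'; python3 -m jog '[[[-1,0,0,0,0],[-1,0,0,0,0],[-1,0,0,0,0]]]';python3 - <<'E'
from h import *
S=robot.read_camera("side")[:,:,::-1].copy();T=robot.read_camera("top")[:,:,::-1].copy();h=cv2.cvtColor(S,cv2.COLOR_BGR2HSV)
m=(abs(h[...,0].astype(int)-20)<8)&(h[...,1]>140)
for y in range(208,230):
    x=np.nonzero(m[y,342:366])[0]+342
    if len(x):print(y,x.min(),x.max(),x.mean().round(1))
cv2.imwrite("pics/d.png",np.hstack([cv2.resize(cv2.convertScaleAbs(T[190:230,315:355],alpha=1.4),None,fx=10,fy=10,interpolation=2),cv2.resize(S[200:240,333:373],None,fx=10,fy=10,interpolation=2)]))
E
```

```text
time: 6.67
tool_pos: [0.5411, -0.1354, 0.1841]
tool_rot: [3.141, -0.003, 2.955]
contact_force: [0.3, 0.1, -0.8]
opening: 0.012
grip_force: 40.0
time: 6.92
tool_pos: [0.5422, -0.1356, 0.186]
tool_rot: [-3.142, 0.001, 2.956]
contact_force: [-0.1, 0.2, -0.3]
opening: 0.0118
grip_force: 40.0
212 356 356 356.0
213 351 357 354.0
214 348 357 352.5
215 348 357 352.5
216 349 356 352.5
217 352 355 353.5
218 352 354 353.0
219 352 355 353.5
220 350 355 352.5
221 350 355 352.5
222 350 355 352.5
223 350 353 351.5
```

View pics/d.png

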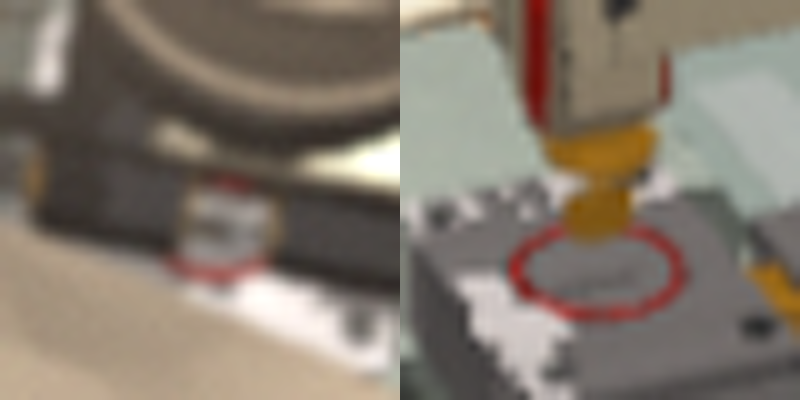

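The bit is now centred over the ring in the side view (both at column 352.5), and the top view agrees to within about 1 mm. Lowering gently.

```bash
python3 -m jog '[[[-1,0,0,0.003,0],[-1,0,0,0.006,0],[-1,0,0,0.009,0],[-1,0,0,0.011,0],[-1,0,0,0.011,0]]]';python3 -m jog '[[[-1,0,0,0.001,0],[-1,0,0,0.002,0],[-1,0,0,0.003,0],[-1,0,0,0.004,0],[-1,0,0,0.004,0]]]'
```

```text
time: 7.43
tool_pos: [0.5416, -0.1355, 0.174]
tool_rot: [3.141, -0.001, 2.956]
contact_force: [-0.5, -0.3, -0.6]
opening: 0.0115
grip_force: 40.0
time: 7.85
tool_pos: [0.5419, -0.1356, 0.1705]
tool_rot: [3.141, -0.0, 2.956]
contact_force: [0.9, -0.2, -0.7]
opening: 0.0118
grip_force: 40.0
```

```bash
python3 -m jog '[[[-1,0,0,0.001,0],[-1,0,0,0.002,0],[-1,0,0,0.003,0],[-1,0,0,0.004,0],[-1,0,0,0.004,0]]]';python3 -m jog '[[[-1,0,0,0.001,0],[-1,0,0,0.002,0],[-1,0,0,0.003,0],[-1,0,0,0.004,0],[-1,0,0,0.004,0]]]'
```

```text
time: 8.27
tool_pos: [0.542, -0.1353, 0.1665]
tool_rot: [3.141, -0.0, 2.956]
contact_force: [0.7, 2.5, -1.5]
opening: 0.0117
grip_force: 40.0
time: 8.68
tool_pos: [0.5421, -0.1353, 0.1626]
tool_rot: [3.141, 0.0, 2.956]
contact_force: [2.3, 3.2, -1.1]
opening: 0.0114
grip_force: 40.0
```

```bash
python3 -m jog '[[[-1,0,0.0007,0.001,0.03],[-1,-0.0003,0.0007,0.002,-0.03],[-1,-0.0003,0.0007,0.003,0.03],[-1,-0.0003,0.0007,0.004,-0.03],[-1,-0.0003,0.0007,0.004,0]]]' 60;python3 -m jog '[[[-1,0,0,0.001,0.04],[-1,0,0,0.002,-0.04],[-1,0,0,0.003,0.04],[-1,0,0,0.004,-0.04],[-1,0,0,0.004,0]]]'
```

```text
time: 9.1
tool_pos: [0.5429, -0.1353, 0.1595]
tool_rot: [-3.141, 0.002, 2.959]
contact_force: [0.9, 2.7, 4.0]
opening: 0.0116
grip_force: 60.0
time: 9.52
tool_pos: [0.543, -0.1351, 0.1553]
tool_rot: [-3.141, 0.002, 2.96]
contact_force: [1.4, 3.2, 0.0]
opening: 0.0116
grip_force: 60.0
```

```bash
python3 -m jog '[[[-1,0,0.0005,0.001,0.03],[-1,0,0.0005,0.002,-0.03],[-1,0,0.0005,0.003,0.03],[-1,0,0.0005,0.004,-0.03],[-1,0,0.0005,0.004,0]]]';python3 -m jog '[[[-1,0,0,0.001,0.02],[-1,0,0,0.002,-0.02],[-1,0,0,0.002,0],[-1,0,0,0.002,0]]]'
```

```text
time: 9.93
tool_pos: [0.5431, -0.1351, 0.153]
tool_rot: [-3.14, 0.003, 2.959]
contact_force: [-2.9, 3.2, 12.8]
opening: 0.0116
grip_force: 60.0
time: 10.27
tool_pos: [0.5433, -0.1351, 0.1529]
tool_rot: [-3.14, 0.005, 2.955]
contact_force: [-6.8, 3.6, 27.3]
opening: 0.0118
grip_force: 60.0
```

Seated: 27 N with the TCP at 0.153, as predicted. Now turning clockwise, with the tool orbiting the key axis (about 5 mm off along tool -x).

```bash
python3 -m jog '[[[-1,0,0.0005,-0.001,0.1],[-1,-0.0001,0.001,-0.001,0.2],[-1,-0.0002,0.0015,-0.001,0.3],[-1,-0.0004,0.0019,-0.001,0.4],[-1,-0.0006,0.0024,-0.001,0.5]]]' 60; python3 -c "
from h import *
s=robot.observe();print(s['torque'],s['qpos'])"
```

```text
time: 10.68
tool_pos: [0.5447, -0.1325, 0.1529]
tool_rot: [3.14, 0.005, 2.451]
contact_force: [-2.0, 4.0, 19.1]
opening: 0.0117
grip_force: 60.0
[0.91170215 0.50179041 0.14111301] [-3.75435464e-01  4.79468957e-01  1.54759471e+00  3.57179801e-04
  1.10946083e+00 -1.25594793e+00]
```

```bash
python3 -m jog '[[[-1,0,0.0005,0,0.1],[-1,-0.0001,0.001,0,0.2],[-1,-0.0002,0.0015,0,0.3],[-1,-0.0004,0.0019,0,0.4],[-1,-0.0006,0.0024,0,0.5]]]' 60;  python3 -m jog '[[[-1,0,0.0005,0,0.1],[-1,-0.0001,0.001,0,0.2],[-1,-0.0002,0.0015,0,0.3],[-1,-0.0004,0.0019,0,0.4],[-1,-0.0006,0.0024,0,0.5]]]'; python3 -c "
from h import *
s=robot.observe();print(s['torque'],s['qpos'])"
```

```text
time: 11.1
tool_pos: [0.5466, -0.1311, 0.153]
tool_rot: [3.138, 0.003, 1.951]
contact_force: [-3.5, 3.4, 18.4]
opening: 0.0118
grip_force: 60.0
time: 11.52
tool_pos: [0.5488, -0.1308, 0.153]
tool_rot: [3.138, 0.001, 1.452]
contact_force: [-5.1, 3.4, 20.5]
opening: 0.0119
grip_force: 60.0
[0.7680203  0.98042996 0.21628254] [-3.69606678e-01  4.85888656e-01  1.53644550e+00 -3.93951028e-04
  1.11495814e+00 -2.50142219e-01]
```

```bash
python3 -m jog '[[[-1,0,0.0004,0,0.06],[-1,0,0.0006,0,0.12],[-1,-0.0001,0.0008,0,0.16],[-1,-0.0001,0.0008,0,0.16],[-1,-0.0001,0.0008,0,0.16]]]' ; python3 - <<'E'
from h import *
s=robot.observe();print(s['torque'],s['tool_rot'])
S=robot.read_camera("side")[:,:,::-1];T=robot.read_camera("top")[:,:,::-1]
cv2.imwrite("pics/e.png",np.hstack([cv2.resize(T[180:230,310:370],None,fx=6.6,fy=6.6,interpolation=2),cv2.resize(S[195:245,330:390],None,fx=6.6,fy=6.6,interpolation=2)]))
E
```

```text
time: 11.93
tool_pos: [0.5492, -0.1308, 0.153]
tool_rot: [3.138, 0.001, 1.297]
contact_force: [-4.8, 4.5, 21.5]
opening: 0.0117
grip_force: 60.2
[0.78096662 1.17778449 0.59118477] [3.13830592e+00 8.99323132e-04 1.29718807e+00]
```

View pics/e.png

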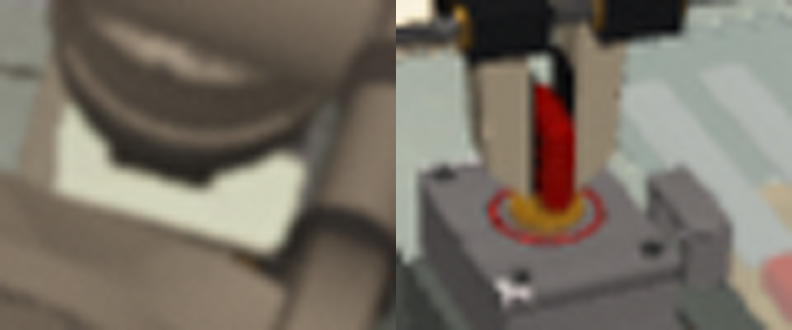

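The collar sits on the case inside the ring (side crop 545,210), the head has turned a quarter, and the brass bolt no longer shows in the gap at (650,210). The z torque rose from 0.22 to 0.59 Nm, so the stop is reached. I'll hold briefly, then hand in.

```bash
python3 -m jog '[[[-1,0,0,0,0],[-1,0,0,0,0],[-1,0,0,0,0],[-1,0,0,0,0],[-1,0,0,0,0]]]' && python3 -c "
from cell import robot
print(robot.observe()['torque']);print(robot.hand_in())"
```

```text
time: 12.45
tool_pos: [0.5492, -0.1308, 0.1529]
tool_rot: [3.138, 0.001, 1.297]
contact_force: [-5.6, 5.0, 21.0]
opening: 0.0117
grip_force: 60.2
[0.83436785 1.20503714 0.60605282]
the job is handed in; nothing more can be done
None
```

I handed the job in after 12.5 s of robot time: the red key is fully in the lock, turned clockwise to the stop and still gripped, and the camera shows the latch bolt drawn back; the hand-in gave no verdict.

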